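# Take the pickle keeper apart for washing

### The arm

A 7-joint arm with a two-finger parallel gripper is mounted at the origin on the work surface. World frame = base frame: x ahead of the robot, y to its left, z up, the work surface at z = 0. Lengths are in m, angles in rad, forces in N, time in s.
With the tool pointing down it reaches from about 0.4 to 0.875 m from the base axis. Payload 4.4 kg.
Tool frame: the origin (TCP) lies midway between the tips of the shut fingers; the grasp point (between the pads) lies 19 mm behind it; z points along the fingers, y is the line along which they close (so a half turn about z gives the same grasp; the last joint's range is limited). The gripper opens to 85 mm and grips with 20 to 120 N. Pads are 22 mm wide; open, the fingers measure 114 mm over their backs; the gripper's body (76 mm by 85 mm) begins 54 mm behind the grasp point. The pads swing forward as they close: fully open they stand 13 mm farther back than shut.
Start: joints at [-1.276, 0.628, 0.038, 1.517, -0.027, 0.996, -0.02], TCP at [0.229, 0.608, 0.231] pointing down, gripper open.
Joint ranges: [-3.06, 3.06], [-0.37, 2.12], [-1.25, 1.32], [0.18, 2.47], [-1.1, 4.24], [0.23, 1.98], [-2.94, 2.94]. Speed limits (rad/s): [2.57, 2.57, 3.14, 3.14, 3.14, 3.14, 3.14].

### API

Orientations are given as a unit quaternion [w, x, y, z].
In Python, from station import get_state, imaging, job gives the robot as it stands.
- The arm moves only by the tool drive_tool, never from a script. Its argument "commands" is a list of rows, each a list of 5 numbers: the gripper command: -1 is shut, 1 is fully open, values between are in proportion, then the shift along the tool's x, y, z as a fraction of full scale, then the turn about the tool's z as a fraction of full scale. In form: [[claw, x, y, z, spin], ...]. A call has 1 to 10 rows; each row is the pose to reach, as a shift and turn from the pose commanded when the call began, along the tool's axes at that moment, turning the shorter way round; what a row does not reach only later rows make up. Full scale, the value 1, is 0.4 m for a shift and 180 degrees for a turn. A row lasts 1/10 s, in which the tool goes at most 50 mm and 8.59 degrees, less where a joint would pass 70% of its speed; a pose out of reach is approached as far as the arm can. A call with a number of a shift or a turn outside -1 to 1 is refused whole. A call with a gripper value outside its range is refused whole. The fingers move at their own pace and stop on an object; the grip force is fixed at half the most. Time passes only in rows, so rows that repeat a pose let the fingers close. It gives the time, the measured TCP pose, the force, the opening and the grip force at its end, in the units of the state.
- get_state(): the state, without advancing time (a new reading comes with each control period).
- imaging.snapshot(name): name is "scene" or "side" or "wrist"; returns a dict with "pixels" (400x640x3 uint8, red, green, blue), "K" (3x3 intrinsics, pixels), "xyz" and "attitude" of the camera in the world. Camera axes: x right, y up, looking along -z (the intrinsics and any distortion apply to the point x, -y, -z); pixel columns grow to the right and rows downward; lengths in m; the calibration is good to about 2 mm. A picture is of the moment at which its call begins. There is no depth.
- job.close_job(): hands the job in; it is judged then, once.
The state is a dict: "time": time; "q": joint angles; "qd": joint speeds; "joint_efforts": joint torques, N m; "position": TCP position; "orientation": TCP orientation; "contact_force": force on the tool from outside, world axes, zero at the start; "ft_torque": the same for the moment, N m; "gripper_width": opening from 0.0 (shut) to 1.0 (fully open); "grasp_force": force on a finger pad.
Only numpy, scipy, OpenCV 4.12 (cv2) and the standard library are available. Lean on these libraries where they do the work, as an engineer would, in place of code of your own. Each camera call takes 0.05 s, during which the arm holds its last target. There are 200 camera calls.

### The job

The pickle keeper is sold out: take it apart for washing. Press the button in its lid until it springs up, lift the lid off, then lift the drain basket out, and set both down in the steel wash tray, each right way up and flat on the tray's floor, not dropped and not leaning on each other. Leave the tub standing where it is and do not disturb the jars and the lunch box.

Things in the scene. Friction and masses are not known exactly. Their poses are not given: they have to be found in the camera images.
- tub: Outer tub of the pickle keeper, clear plastic, open at the top, 160 (own x) x 130 (own y) x 120 high, loose on the counter, about 0.45 kg. Walls 4 thick, floor 5 thick; the top 6 of the wall is thickened inwards to a rim that leaves a mouth of 142 x 112. Origin: centre of its underside; z up.
- lid_center (a point): White lid on the tub: centre of the lid without its button, 10.5 above its underside and 10.5 below its upper face. A plate 168 (own x) x 138 (own y) x 8 lies on the tub's rim; a plug 138 x 108 x 13 deep hangs in the mouth. 0.25 kg. Axes as the tub's while on. Seal strips at the plug's short ends grip under the rim and hold the lid on until the button has sprung up; then it lifts off straight.
- button_top (a point): Centre of the top of the round white button, 46 in diameter, straight sides, in the middle of the lid. Latched, its top stands 5 above the lid's upper face; sprung up, 24 above it, and it then serves as the lid's handle.
- button (a joint): Height of the button in m: 0 latched (at the start), 0.019 sprung up. Pressed 3 mm or more below its latched height (stop at -0.005; 7 to 9 N) the catch lets go, and the button rises by its spring once the pressure is taken off. It does not latch again: pressed down later (3 to 8 N), it comes up again.
- basket_center (a point): White drain basket on the tub's floor inside it, hidden by the lid at first; 0.16 kg. 130 (own x) x 100 (own y), walls 60 high, with a stiff arched handle 98 high in all. This point: middle, half-way up, 49 above its underside. Handle bar along own y over the middle, 10 thick (own x), 14 high, its centre 42 above this point, free for 70 below. 6 clearance to the rim all round, lifted straight.
- tray: Steel wash tray, fixed on the counter, outside 256 (own x) x 366 (own y) x 22 high, inside 248 x 358; walls 4, floor 4 thick. Origin: centre of its underside; z up. Lid and basket fit side by side along own y.
- jar_tall: Amber glass jar, 68 in diameter, 105 high; bystander. Origin: centre of its underside.
- jar_short: Glass jar, 76 in diameter, 75 high; bystander. Origin: centre of its underside.
- bento: Lacquer lunch box, black with a red lid, 106 (own x) x 136 (own y) x 65 high; bystander. Origin: centre of its underside.
There are look-alikes about, which are no part of the job. Of the things shaped like the tub, the clear one is meant.

How it is judged:
On the way, in this order (a step that is already met when the one before it is completed fails the run):
1. the button has been pressed and has sprung up, with the lid still on the tub (value of joint button above 0.016 m and z of lid_center in the frame of tub below 0.125 m), for 0.1 s.
2. the lid is lifted clear of the tub, with the basket still inside (z of lid_center in the frame of tub above 0.15 m and z of basket_center in the frame of tub below 0.075 m), for 0.1 s.
3. the basket is lifted out of the tub (z of basket_center in the frame of tub above 0.16 m), for 0.1 s.
At the end, for the whole second after the job is handed in: Lid and basket both stand inside the tray's walls, right way up, flat on its floor (tilt under 0.06 rad, height within about 5 mm of lying on the floor), and the tub stands upright and at rest on the counter within 50 mm of where it was (x of lid_center in the frame of tray between -0.12 and 0.12 m and y of lid_center in the frame of tray between -0.175 and 0.175 m and z of lid_center in the frame of tray between 0.01 and 0.02 m and angle between each of lid_center, basket_center, tub's own z axis and vertical below 0.06 rad and x of basket_center in the frame of tray between -0.12 and 0.12 m and y of basket_center in the frame of tray between -0.175 and 0.175 m and z of basket_center in the frame of tray between 0.048 and 0.059 m and height (world z) of tub below 0.005 m and distance of tub from where it was at the start of the episode below 0.05 m and linear speed of tub below 0.02 m/s); the robot touches nothing.
It fails at once if the lid falls freely (dropped or thrown) (linear speed of lid above 0.7 m/s and contact force between the fingers and lid below 0.05 N).
It fails at once if the basket falls freely (dropped or thrown) (linear speed of basket above 0.7 m/s and contact force between the fingers and basket below 0.05 N).
It fails at once if the tub is tipped by more than 0.35 rad (angle between tub's own z axis and vertical above 0.35 rad).
It fails at once if a jar or the lunch box is shifted by more than 30 mm (distance of any of jar_tall, jar_short, bento from where it was at the start of the episode above 0.03 m).
It also fails if it takes over 69 s, if anything falls off the work surface, if the arm or the gripper's body presses on something with over 40 N, if the wrist force passes 120 N, or if a joint passes its speed limit or range.

## Working session

There is one attempt and no reset: what is moved stays moved. The work goes in short steps, Python scripts to look and compute and a tool call to move; the robot and the scene stay as the last step left them, time stands still between calls to the robot, and variables do not carry over. Pictures are saved under pics/ and viewed, at most 10 in all, crops included, and the job is handed in when it is done.

Besides the shell and the picture viewer there is one more tool, called after ">>>" as name(argument=value, ...), one argument or row to a line, values as JSON. drive_tool: Moves the arm, as the interface text tells. Shift numbers are shares of 0.4 m and turn numbers shares of 180 degrees, none past 1 either way. Its arguments: {"type":"object","properties":{"commands":{"type":"array","items":{"type":"array","items":{"type":"number","minimum":-1,"maximum":1}}}},"required":["commands"]}

```bash
mkdir -p pics; cat > h.py <<'E'
import numpy as np, cv2
from scipy.spatial.transform import Rotation as R
from station import get_state, imaging, job
def rot(q): return R.from_quat([q[1],q[2],q[3],q[0]]).as_matrix()
def snap(n,f=None):
    s=imaging.snapshot(n)
    if f: cv2.imwrite('pics/'+f,s['pixels'][:,:,::-1])
    return s
def ray(s,u,v,z):
    K=np.array(s['K']); d=np.linalg.inv(K)@[u,v,1]; d=rot(s['attitude'])@(d*[1,-1,-1]); o=np.array(s['xyz'])
    return o+d*(z-o[2])/d[2]
def proj(s,p):
    c=rot(s['attitude']).T@(np.array(p)-s['xyz']); c=np.array(s['K'])@(c*[1,-1,-1]); return c[:2]/c[2]
E
python3 - <<'E'
from h import *
a=snap('scene','a.png'); b=snap('side','b.png'); 
cv2.imwrite('pics/ab.png',np.vstack([cv2.resize(x['pixels'][:,:,::-1],(480,300)) for x in (a,b)]))
for x in (a,b): print(x['K'],x['xyz'],x['attitude'],[k for k in x])
s=get_state();print(s)
E
```

```text
[[406.8924297    0.         321.49889713]
 [  0.         406.8924297  198.61087796]
 [  0.           0.           1.        ]] [ 1.01835395 -0.29520193  0.87041891] [0.85072484 0.3189281  0.14583353 0.3915159 ] ['pixels', 'K', 'xyz', 'attitude']
[[458.60363526   0.         320.57596278]
 [  0.         458.60363526 210.61903259]
 [  0.           0.           1.        ]] [-0.01689161 -0.49674681  1.12086224] [ 0.88294033  0.30959415 -0.11762084 -0.33276594] ['pixels', 'K', 'xyz', 'attitude']
{'time': 0.1, 'q': array([-1.27578563,  0.62924041,  0.03846666,  1.51828896, -0.02697361,
        0.99631604, -0.02001566]), 'qd': array([ 0.00016079, -0.00200738,  0.00203507, -0.00271431, -0.00106817,
       -0.00079732, -0.00064694]), 'joint_efforts': array([ 4.60285184e-03, -5.64540195e+01,  1.23052541e+00, -1.93974602e+01,
        1.11267608e-02,  5.41687521e-03,  3.28660299e-06]), 'position': array([0.22925927, 0.60761164, 0.23048333]), 'orientation': array([-1.29717153e-04,  1.79437879e-01,  9.83768924e-01, -8.57377655e-04]), 'contact_force': array([-0.79558092, -0.53077466, -0.5158055 ]), 'ft_torque': array([-0.01842214, -0.03682507, -0.03393807]), 'grasp_force': 0.0, 'gripper_width': 0.9964626584937943}
```

View pics/a.png

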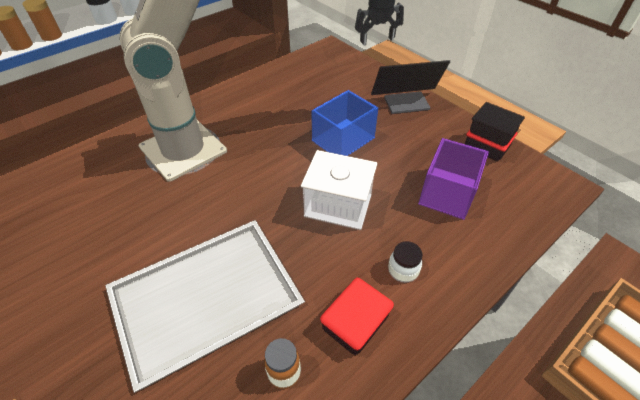

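View pics/b.png

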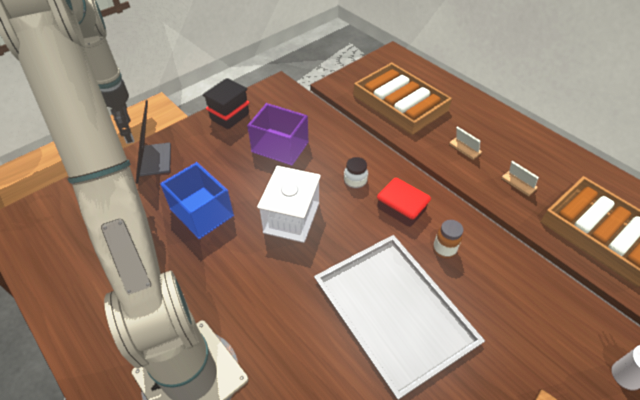

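Scene view: three tub-shaped things are visible, blue (345,125), purple (455,180) and clear with a white lid and round button (340,190). In the side view these are at (198,200), (279,135) and (290,203). The clear one fits, since it has a lid with a button and the basket shows through. The steel tray is at (205,300) and (400,315). I'll confirm the tub in a crop and measure.

```bash
python3 - <<'E'
from h import *
vis=[]
for n,seed,tray in (('scene',(325,170),(205,300)),('side',(285,210),(400,315))):
    s=snap(n); im=s['pixels'].astype(np.uint8); 
    hsv=cv2.cvtColor(im,cv2.COLOR_RGB2HSV)
    m=((hsv[...,2]>205)&(hsv[...,1]<40)).astype(np.uint8)
    print(n,im[seed[1],seed[0]],im[tray[1],tray[0]])
    def comp(m,p):
        l=cv2.connectedComponents(m)[1]; return (l==l[p[1],p[0]]).astype(np.uint8)
    g=((hsv[...,1]<60)&(hsv[...,2]>90)).astype(np.uint8)
    c=comp(g,tray); cs=max(cv2.findContours(c,0,1)[0],key=cv2.contourArea)[:,0]
    P=np.array([ray(s,u,v,.022)[:2] for u,v in cs]); r=cv2.minAreaRect((P*1000).astype(np.float32)); print('tray',r,cv2.boxPoints(r).round())
    x0,y0=seed[0]-45,seed[1]-50
    crop=cv2.resize(im[y0:y0+120,x0:x0+120],(480,480),interpolation=cv2.INTER_CUBIC)
    vis.append(crop[:,:390])
cv2.imwrite('pics/c.png',np.hstack(vis)[:,:,::-1])
E
```

```text
scene [254 253 251] [223 222 215]
tray ((500.274658203125, -207.14047241210938), (383.54547119140625, 275.37176513671875), 79.8967514038086) [[ 331. -372.]
 [ 602. -420.]
 [ 669.  -42.]
 [ 398.    6.]]
side [254 255 254] [236 236 234]
tray ((498.21038818359375, -209.09359741210938), (385.8792724609375, 276.1877746582031), 79.81780242919922) [[ 328. -375.]
 [ 600. -423.]
 [ 668.  -44.]
 [ 396.    5.]]
```

View pics/c.png

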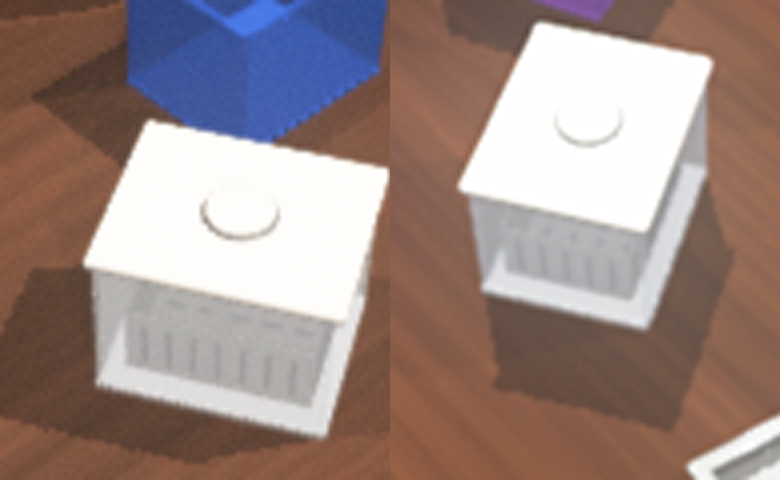

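The crop confirms it: the clear tub has a flat white lid with a round button, and the basket's slats show behind the clear wall. Its lid corners are near scene (316,150), (376,162), (364,200), (301,186). The tray measures about the right size, centred near (0.499,-0.208). Next, the lid.

```bash
python3 - <<'E'
from h import *
for n,seed in (('scene',(325,170)),('side',(285,210))):
    s=snap(n); im=s['pixels']
    m=(im.min(2)>228).astype(np.uint8)
    m=cv2.morphologyEx(m,cv2.MORPH_OPEN,np.ones((3,3)))
    l=cv2.connectedComponents(m)[1]; c=(l==l[seed[1],seed[0]]).astype(np.uint8)
    cs=max(cv2.findContours(c,0,1)[0],key=cv2.contourArea)[:,0]
    P=np.array([ray(s,u,v,.128)[:2] for u,v in cs]); r=cv2.minAreaRect((P*1000).astype(np.float32)); print(n,c.sum(),r,cv2.boxPoints(r).round())
    a=cv2.approxPolyDP(cs,4,True)[:,0]; print(a.tolist(),[ (ray(s,*p,.128)*1000).round()[:2].tolist() for p in a])
# button centre guesses from the crop
    bx=[(281+240/4-1,120+210/4)] if n=='scene' else [(240+(588-390)/4,160+118/4)]
    for p in bx: print('btn',ray(s,*p,.133))
s=get_state(); print(R.from_matrix(rot(s['orientation'])).as_matrix().round(4))
E
```

```text
scene 2407 ((493.6571350097656, 217.95533752441406), (166.10009765625, 136.26620483398438), 32.7514533996582) [[387. 230.]
 [461. 116.]
 [600. 206.]
 [527. 320.]]
[[316, 152], [302, 185], [366, 199], [375, 162]] [[392.0, 224.0], [462.0, 119.0], [599.0, 208.0], [523.0, 316.0]]
btn [0.49514388 0.21699456 0.133     ]
side 2063 ((491.686279296875, 214.96185302734375), (167.2115936279297, 137.08709716796875), 32.99329376220703) [[384. 227.]
 [459. 112.]
 [599. 203.]
 [524. 318.]]
[[277, 166], [258, 207], [304, 216], [319, 175]] [[524.0, 314.0], [387.0, 224.0], [463.0, 115.0], [595.0, 203.0]]
btn [0.49095587 0.21292336 0.133     ]
[[-9.356e-01  3.531e-01 -3.000e-04]
 [ 3.531e-01  9.356e-01 -6.000e-04]
 [ 0.000e+00 -7.000e-04 -1.000e+00]]
```

>>> drive_tool(
  commands=[
    [-1,-0.963,-0.684,0,0.202],
    [-1,-0.963,-0.684,0,0.202],
    [-1,-0.963,-0.684,0,0.202],
    [-1,-0.963,-0.684,0,0.202],
    [-1,-0.963,-0.684,0,0.202],
    [-1,-0.963,-0.684,0,0.202],
    [-1,-0.963,-0.684,0,0.202],
    [-1,-0.963,-0.684,0,0.202],
    [-1,-0.963,-0.684,0,0.202],
    [-1,-0.963,-0.684,0,0.202],
  ],
)

```text
time: 1.3
position: [0.4961, 0.2108, 0.2317]
orientation: [0.001, 0.48, 0.877, -0.0]
contact_force: [-0.5, 0.7, 0.6]
gripper_width: -0.003
grasp_force: 0.0
```

>>> drive_tool(
  commands=[
    [-1,0,0,0,0],
    [-1,0,0,0,0],
    [-1,0,0,0,0],
  ],
)

```text
time: 1.6
position: [0.4923, 0.2178, 0.2312]
orientation: [-0.001, 0.476, 0.879, 0.0]
contact_force: [-0.3, 0.9, 0.6]
gripper_width: -0.002
grasp_force: 0.0
```

```bash
python3 - <<'E'
from h import *
s=get_state(); print(s['position'],rot(s['orientation']).round(4),s['gripper_width'],s['contact_force'])
w=snap('wrist','w1.png'); print(w['xyz'],proj(w,[.493,.216,.133]))
E
```

```text
[0.49233471 0.21779629 0.23117382] [[-5.461e-01  8.377e-01 -9.000e-04]
 [ 8.377e-01  5.461e-01  9.000e-04]
 [ 1.200e-03 -3.000e-04 -1.000e+00]] -0.0018791651748765658 [-0.31082105  0.89022868  0.60428192]
[0.44876461 0.28452887 0.37417381] [314.71423642 194.19894135]
```

View pics/w1.png

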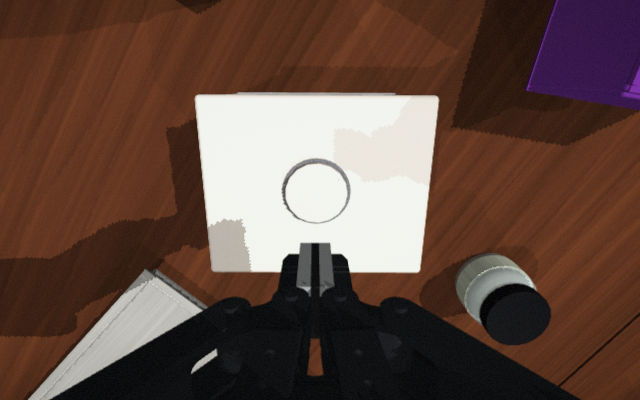

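The wrist view shows the lid edge-on to the image axes, so the yaw is right. The button centre is near (316,190), against a predicted (315,194), about 2 mm off. The short jar is at (500,300), clear of the tub.

```bash
python3 - <<'E'
from h import *
s=get_state();w=snap('wrist'); im=w['pixels']
p=ray(w,316,190.5,.133); print(p)
Rt=rot(s['orientation']); print('shift/0.4',Rt.T@(p-s['position'])/.4)
for q in ([.493,.216],p[:2]):
  d=Rt.T@(np.r_[q,.133]-s['position']); print(d)
# lid corners
for u,v in ((197,96),(438,96),(420,271),(212,271)): print((ray(w,u,v,.128)*1000).round(1))
E
```

```text
[0.49220135 0.21898092 0.133     ]
shift/0.4 [0.00204454 0.00126632 0.2454893 ]
[-0.00211497 -0.00045391  0.09819285]
[0.00081782 0.00050653 0.09819572]
[388.6 229.8 128. ]
[525.3 319.2 128. ]
[599.5 206.6 128. ]
[460.7 115.7 128. ]
```

>>> drive_tool(
  commands=[
    [-1,0.001,0.001,0.11,0],
    [-1,0.001,0.001,0.19,0],
    [-1,0.001,0.001,0.23,0],
    [-1,0.001,0.001,0.24,0],
    [-1,0.001,0.001,0.247,0],
    [-1,0.001,0.001,0.252,0],
    [-1,0.001,0.001,0.255,0],
    [-1,0.001,0.001,0.257,0],
    [-1,0.001,0.001,0.258,0],
    [-1,0.001,0.001,0.258,0],
  ],
)

```text
time: 2.7
position: [0.4915, 0.2174, 0.1296]
orientation: [-0.001, 0.477, 0.879, -0.0]
contact_force: [-5.7, -1.7, 8.0]
gripper_width: -0.001
grasp_force: 4.2
```

>>> drive_tool(
  commands=[
    [-1,0,0,0.003,0],
    [-1,0,0,0.004,0],
    [-1,0,0,0.004,0],
  ],
)

```text
time: 3.0
position: [0.4915, 0.2173, 0.1282]
orientation: [-0.001, 0.477, 0.879, -0.0]
contact_force: [-6.3, -1.4, 8.7]
gripper_width: -0.001
grasp_force: 4.4
```

>>> drive_tool(
  commands=[
    [-1,0,0,-0.02,0],
    [-1,0,0,-0.06,0],
    [-1,0,0,-0.12,0],
    [0.6,0,0,-0.16,0],
    [0.6,0,0,-0.16,0],
    [0.6,0,0,-0.16,0],
    [0.6,0,0,-0.16,0],
    [0.6,0,0,-0.16,0],
  ],
)

```text
time: 3.8
position: [0.4929, 0.2166, 0.1898]
orientation: [-0.0, 0.477, 0.879, -0.001]
contact_force: [0.4, 0.1, 0.2]
gripper_width: 0.8
grasp_force: 0.0
```

```bash
python3 - <<'E'
from h import *
s=get_state(); print(s['position'],rot(s['orientation']).round(4),s['gripper_width'],s['contact_force'])
w=snap('wrist'); a=snap('scene'); 
cv2.imwrite('pics/d.png',np.vstack([cv2.resize(w['pixels'],(640,400))[:300],cv2.resize(a['pixels'][110:230,250:463],(640,300),interpolation=2)])[:,:,::-1])
E
```

```text
[0.49285205 0.21663156 0.18977173] [[-5.442e-01  8.389e-01 -1.300e-03]
 [ 8.389e-01  5.442e-01 -6.000e-04]
 [ 2.000e-04 -1.500e-03 -1.000e+00]] 0.8004055737127986 [0.35978717 0.14496105 0.19188651]
```

View pics/d.png

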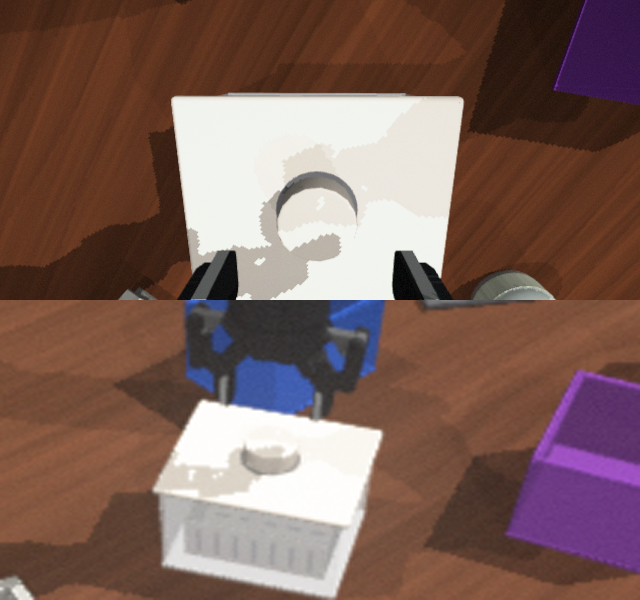

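The button has sprung up (wrist (317,215), standing proud in the scene crop) and the lid is still seated on the tub. The fingers straddle the button. Next I descend and grip.

>>> drive_tool(
  commands=[
    [0.6,0.002,0,0.08,0],
    [0.6,0.002,0,0.13,0],
    [0.6,0.002,0,0.145,0],
    [0.2,0.002,0,0.146,0],
    [-0.1,0.002,0,0.146,0],
    [-0.5,0.002,0,0.146,0],
    [-1,0.002,0,0.146,0],
    [-1,0.002,0,0.146,0],
    [-1,0.002,0,0.146,0],
  ],
)

```text
time: 4.8
position: [0.4934, 0.2176, 0.1327]
orientation: [0.0, 0.477, 0.879, 0.001]
contact_force: [0.4, 0.1, 2.0]
gripper_width: 0.515
grasp_force: 61.4
```

>>> drive_tool(
  commands=[
    [-1,0,0,-0.01,0],
    [-1,0,0,-0.02,0],
    [-1,0,0,-0.035,0],
    [-1,0,0,-0.05,0],
    [-1,0,0,-0.075,0],
    [-1,0,0,-0.1,0],
    [-1,0,0,-0.14,0],
    [-1,0,0,-0.18,0],
    [-1,0,0,-0.2,0],
    [-1,0,0,-0.2,0],
  ],
)

```text
time: 5.8
position: [0.4938, 0.2178, 0.2136]
orientation: [0.001, 0.477, 0.879, 0.001]
contact_force: [0.0, 0.3, -3.2]
gripper_width: 0.512
grasp_force: 61.4
```

```bash
python3 - <<'E'
from h import *
s=get_state(); print(s['position'],s['gripper_width'],s['grasp_force'],s['contact_force'])
a=snap('scene'); b=snap('side'); Rt=rot(s['orientation'])
y=np.array([.175,.985,0]);c=np.array([.499,-.208,0])
for t in (-.095,.09):
  p=c+t*y; p[2]=s['position'][2]; print(p,Rt.T@(p-s['position'])/.4)
print(np.degrees(np.arctan2(Rt[1,1],Rt[0,1])))
cv2.imwrite('pics/e.png',np.hstack([cv2.resize(a['pixels'][70:270,220:420],(400,400)),cv2.resize(b['pixels'][70:270,180:380],(400,400))])[:,:,::-1])
E
```

```text
[0.49375865 0.21778851 0.21357705] 0.5124676561306453 61.444584131240845 [ 0.02409359  0.33110047 -3.15762052]
[ 0.482375   -0.301575    0.21357705] [-1.07383416 -0.73044624 -0.00194101]
[ 0.51475    -0.11935     0.21357705] [-0.73567744 -0.41463403 -0.00107231]
32.96891908955321
```

View pics/e.png

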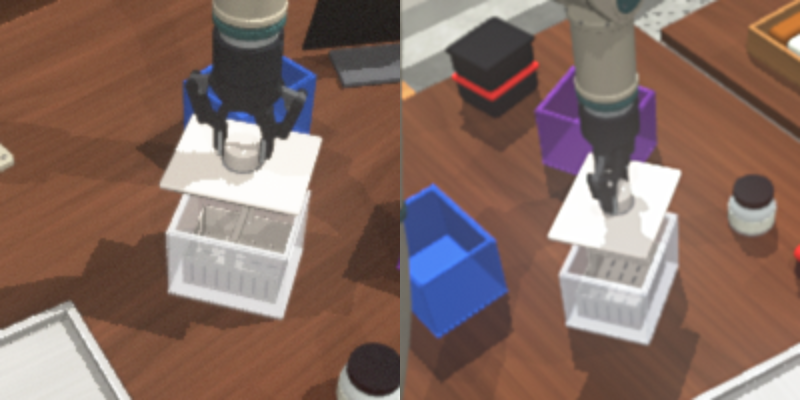

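The lid is off and level, and the basket is still in the tub, which has not moved. Next I carry the lid to the far end of the tray, turning it about 43°.

>>> drive_tool(
  commands=[
    [-1,-0.04,-0.027,0,0.01],
    [-1,-0.11,-0.075,0,0.04],
    [-1,-0.2,-0.136,0,0.08],
    [-1,-0.3,-0.204,0,0.12],
    [-1,-0.4,-0.272,0,0.16],
    [-1,-0.5,-0.34,0,0.2],
    [-1,-0.6,-0.408,0,0.22],
    [-1,-0.7,-0.476,0,0.235],
    [-1,-0.77,-0.524,0,0.239],
    [-1,-0.806,-0.548,0,0.239],
  ],
)

```text
time: 6.9
position: [0.4824, -0.1776, 0.2117]
orientation: [0.0, 0.769, 0.64, -0.001]
contact_force: [-0.0, 1.3, -2.3]
gripper_width: 0.519
grasp_force: 61.4
```

```bash
cat > go.py <<'E'
from h import *
import sys
t=float(sys.argv[1])
s=get_state(); Rt=rot(s['orientation']); y=np.array([.175,.985,0]);c=np.array([.499,-.208,0])
p=c+t*y; p[2]=s['position'][2]; print(s['position'],(Rt.T@(p-s['position'])/.4).round(4),s['gripper_width'])
yaw=np.degrees(np.arctan2(Rt[1,1],Rt[0,1])); print('yaw',yaw,'spin',(yaw+10.1)/180, Rt[:,2].round(4))
E
python3 go.py -.095
```

```text
[ 0.4823717  -0.17760192  0.21168371] [-0.3048  0.0564  0.0007] 0.5189327382612784
yaw -10.481000036555525 spin -0.002116666869752917 [-0.0015 -0.0024 -1.    ]
```

>>> drive_tool(
  commands=[
    [-1,-0.06,0.01,0,0],
    [-1,-0.14,0.025,0.05,0],
    [-1,-0.22,0.04,0.12,0],
    [-1,-0.28,0.05,0.2,0],
    [-1,-0.31,0.053,0.21,0],
    [-1,-0.315,0.053,0.21,0],
    [-1,-0.315,0.053,0.21,0],
    [-1,-0.315,0.053,0.21,0],
  ],
)

```text
time: 7.7
position: [0.4843, -0.2989, 0.1293]
orientation: [0.0, 0.766, 0.643, 0.001]
contact_force: [-0.1, 1.1, -1.5]
gripper_width: 0.514
grasp_force: 62.1
```

```bash
python3 go.py -.095; python3 - <<'E'
from h import *
s=get_state();print(s['contact_force'])
a=snap('scene');b=snap('side')
cv2.imwrite('pics/f.png',np.hstack([cv2.resize(a['pixels'][200:400,90:310],(440,400)),cv2.resize(b['pixels'][210:400,300:490],(360,400))])[:,:,::-1])
E
```

```text
[ 0.48427072 -0.29893482  0.12929505] [-0.0073 -0.0035 -0.    ] 0.5136692870508002
yaw -9.96609273925322 spin 0.0007439292263709972 [ 1.8e-03  3.0e-04 -1.0e+00]
[-0.0906662   1.13291245 -1.52333541]
```

View pics/f.png

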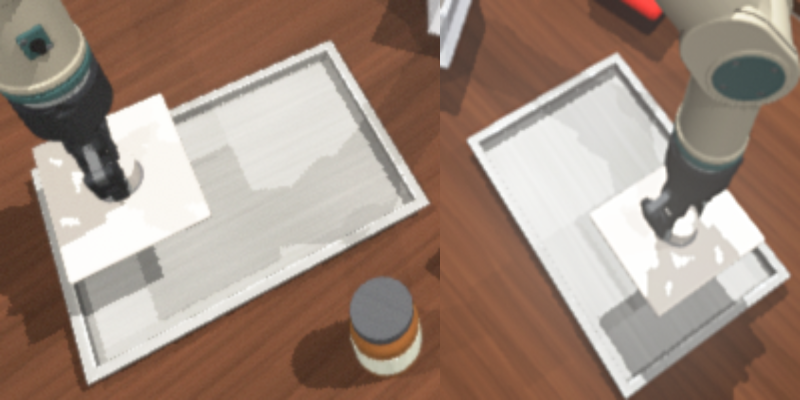

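The lid is held level, parallel to the tray and over its far half, inside the walls once the parallax is allowed for. Lowering it now.

>>> drive_tool(
  commands=[
    [-1,-0.005,-0.003,0.06,0],
    [-1,-0.005,-0.003,0.12,0],
    [-1,-0.005,-0.003,0.17,0],
    [-1,-0.005,-0.003,0.205,0],
    [-1,-0.005,-0.003,0.225,0],
    [-1,-0.005,-0.003,0.235,0],
    [-1,-0.005,-0.003,0.241,0],
    [-1,-0.005,-0.003,0.245,0],
    [-1,-0.005,-0.003,0.247,0],
    [-1,-0.005,-0.003,0.247,0],
  ],
)

```text
time: 8.8
position: [0.4821, -0.3021, 0.0298]
orientation: [0.0, 0.766, 0.642, 0.0]
contact_force: [-0.1, 0.5, -0.7]
gripper_width: 0.517
grasp_force: 62.1
```

>>> drive_tool(
  commands=[
    [-1,0,0,0.002,0],
    [-1,0,0,0.004,0],
    [-1,0,0,0.004,0],
  ],
)

```text
time: 9.1
position: [0.4822, -0.3021, 0.0281]
orientation: [0.0, 0.766, 0.642, 0.0]
contact_force: [-0.0, 0.8, 3.1]
gripper_width: 0.519
grasp_force: 62.4
```

>>> drive_tool(
  commands=[
    [0.1,0,0,0,0],
    [0.3,0,0,0,0],
    [0.6,0,0,0,0],
    [0.6,0,0,0,0],
    [0.6,0,0,-0.08,0],
    [0.6,0,0,-0.2,0],
    [0.6,0,0,-0.33,0],
    [0.6,0,0,-0.45,0],
    [0.6,0,0,-0.45,0],
    [0.6,0,0,-0.45,0],
  ],
)

```text
time: 10.1
position: [0.4824, -0.302, 0.209]
orientation: [0.001, 0.766, 0.643, 0.001]
contact_force: [-0.0, 0.6, 0.0]
gripper_width: 0.803
grasp_force: 0.0
```

```bash
python3 - <<'E'
from h import *
s=get_state(); Rt=rot(s['orientation']); print(s['position'])
p=np.array([.4935,.2178,s['position'][2]]); print((Rt.T@(p-s['position'])/.4).round(4), np.degrees(np.arctan2(Rt[1,1],Rt[0,1])))
for n in('scene','side'):
  a=snap(n); im=a['pixels']; q=proj(a,[.482,-.302,.025]); m=(im.min(2)>244).astype(np.uint8); cv2.imwrite('pics/_%s.png'%n,im[:,:,::-1]); print(n,q)
w=snap('wrist'); cv2.imwrite('pics/g.png',np.vstack([cv2.resize(w['pixels'],(480,300)),cv2.resize(snap('side')['pixels'][190:400,300:636],(480,300))])[:,:,::-1])
E
```

```text
[ 0.48241378 -0.30201146  0.20904006]
[ 1.2845e+00 -1.9920e-01 -1.2000e-03] -10.036033145176077
scene [161.00318985 311.99321577]
side [417.68106173 335.41588853]
```

View pics/g.png

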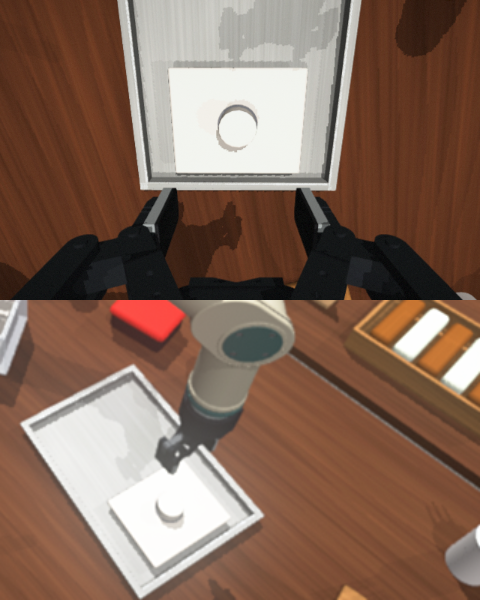

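The lid lies flat in the far end of the tray, clear of the walls (wrist (238,120), side (170,515)). Back to the tub for the basket.

>>> drive_tool(
  commands=[
    [0.4,0.06,-0.009,0,0],
    [0.4,0.17,-0.026,0,-0.04],
    [0.4,0.29,-0.045,0,-0.08],
    [0.4,0.41,-0.064,0,-0.12],
    [0.4,0.53,-0.082,0,-0.16],
    [0.4,0.65,-0.1,0,-0.2],
    [0.4,0.77,-0.12,0,-0.239],
    [0.4,0.88,-0.137,0,-0.239],
    [0.4,0.97,-0.15,0,-0.239],
    [0.4,0.97,-0.15,0,-0.239],
  ],
)

```text
time: 11.3
position: [0.4896, 0.0971, 0.2063]
orientation: [-0.002, 0.473, 0.881, 0.001]
contact_force: [-0.5, -0.3, -0.1]
gripper_width: 0.698
grasp_force: 0.0
```

```bash
python3 - <<'E'
from h import *
s=get_state(); Rt=rot(s['orientation']); print(s['position'])
p=np.array([.4935,.2178,s['position'][2]]); print((Rt.T@(p-s['position'])/.4).round(4), np.degrees(np.arctan2(Rt[1,1],Rt[0,1])))
E
```

```text
[0.48957112 0.09710754 0.20630572]
[0.2462 0.1748 0.0008] 33.50629288151652
```

>>> drive_tool(
  commands=[
    [0.2,0.08,0.057,0,0.002],
    [0.2,0.17,0.121,-0.01,0.002],
    [0.2,0.23,0.163,-0.01,0.002],
    [0.2,0.246,0.175,-0.01,0.002],
    [0.2,0.246,0.175,-0.01,0.002],
    [0.2,0.246,0.175,-0.01,0.002],
  ],
)

```text
time: 11.9
position: [0.4955, 0.209, 0.211]
orientation: [-0.0, 0.481, 0.877, -0.001]
contact_force: [0.1, -1.4, 0.5]
gripper_width: 0.597
grasp_force: 0.0
```

```bash
python3 - <<'E'
from h import *
s=get_state(); Rt=rot(s['orientation']); print(s['position'],np.degrees(np.arctan2(Rt[1,1],Rt[0,1])))
p=np.array([.4935,.2178,s['position'][2]]); print((Rt.T@(p-s['position'])/.4).round(4))
w=snap('wrist','i.png')
c=np.array([.4935,.2178]); x=np.array([.84,.543]); y=np.array([-.543,.84])
for a in (-.005,.005):
  for b in (-.035,.035): print(proj(w,np.r_[c+a*x+b*y,.103]))
E
```

```text
[0.49546698 0.20896986 0.21103127] 32.48584015299983
[ 0.0213  0.0077 -0.    ]
[313.38757921 219.96599031]
[312.65744719 129.01776785]
[326.32016061 219.91097982]
[326.72688304 128.93807486]
```

View pics/i.png

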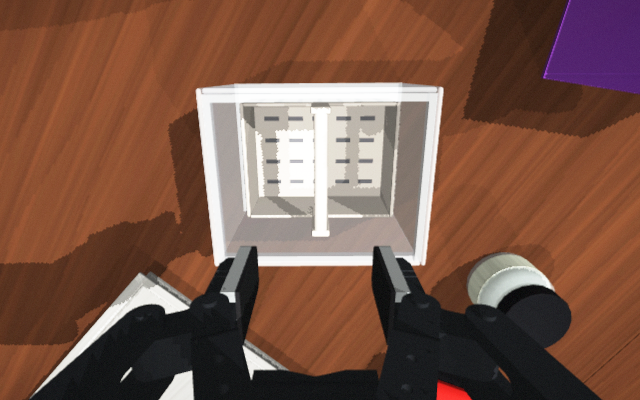

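The wrist view shows the open tub with the basket inside. The handle bar is vertical at columns 314–327, rows 105–237, matching the prediction (313–326) to within 1 px. Settling, then descending.

>>> drive_tool(
  commands=[
    [0.2,0,0,0,0],
    [0.2,0,0,0,0],
  ],
)

```text
time: 12.15
position: [0.4958, 0.2099, 0.2118]
orientation: [0.0, 0.481, 0.877, -0.0]
contact_force: [-0.8, 0.4, 0.7]
gripper_width: 0.6
grasp_force: 0.0
```

```bash
python3 - <<'E'
from h import *
s=get_state(); Rt=rot(s['orientation']); print(s['position'],np.degrees(np.arctan2(Rt[1,1],Rt[0,1])))
p=np.array([.4935,.2178,s['position'][2]]); print((Rt.T@(p-s['position'])/.4).round(4))
E
```

```text
[0.49582741 0.20992381 0.21178222] 32.485822789762416
[ 0.0197  0.0057 -0.    ]
```

>>> drive_tool(
  commands=[
    [0.2,0.01,0.003,0,-0.002],
    [0.2,0.02,0.006,0.06,-0.002],
    [0.2,0.02,0.006,0.15,-0.002],
    [0.2,0.02,0.006,0.24,-0.002],
    [0.2,0.02,0.006,0.3,-0.002],
    [0.2,0.02,0.006,0.325,-0.002],
    [0.2,0.02,0.006,0.329,-0.002],
    [0.2,0.02,0.006,0.329,-0.002],
  ],
)

```text
time: 12.95
position: [0.494, 0.2196, 0.0808]
orientation: [0.0, 0.477, 0.879, 0.001]
contact_force: [0.4, 0.4, 0.0]
gripper_width: 0.596
grasp_force: 0.0
```

>>> drive_tool(
  commands=[
    [-0.2,0,0,0,0],
    [-0.5,0,0,0,0],
    [-0.7,0,0,0,0],
    [-0.8,0,0,0,0],
    [-1,0,0,0,0],
    [-1,0,0,0,0],
  ],
)

```text
time: 13.55
position: [0.4936, 0.2195, 0.0809]
orientation: [0.0, 0.477, 0.879, 0.0]
contact_force: [-0.5, -0.8, 5.7]
gripper_width: 0.101
grasp_force: 59.1
```

>>> drive_tool(
  commands=[
    [-1,0,0,-0.01,0],
    [-1,0,0,-0.03,0],
    [-1,0,0,-0.06,0],
    [-1,0,0,-0.1,0],
    [-1,0,0,-0.15,0],
    [-1,0,0,-0.2,0],
    [-1,0,0,-0.26,0],
    [-1,0,0,-0.32,0],
    [-1,0,0,-0.37,0],
    [-1,0,0,-0.39,0],
  ],
)

```text
time: 14.55
position: [0.4943, 0.2197, 0.2388]
orientation: [0.001, 0.477, 0.879, 0.002]
contact_force: [0.1, 0.4, -2.4]
gripper_width: 0.098
grasp_force: 58.6
```

>>> drive_tool(
  commands=[
    [-1,0,0,-0.01,0],
    [-1,0,0,-0.01,0],
  ],
)

```text
time: 14.75
position: [0.4931, 0.2193, 0.2401]
orientation: [-0.0, 0.477, 0.879, -0.0]
contact_force: [-0.5, 0.7, -2.2]
gripper_width: 0.102
grasp_force: 58.6
```

```bash
python3 go.py .09; python3 - <<'E'
from h import *
a=snap('scene'); b=snap('side'); print(get_state()['contact_force'])
cv2.imwrite('pics/j.png',np.hstack([cv2.resize(a['pixels'][70:270,220:420],(400,400)),cv2.resize(b['pixels'][70:270,180:380],(400,400))])[:,:,::-1])
E
```

```text
[0.49312321 0.21929195 0.24014177] [-7.397e-01 -4.153e-01 -1.000e-04] 0.1022066484236474
yaw 32.96768732939686 spin 0.23926492960776033 [-2.e-04  1.e-04 -1.e+00]
[-0.64244522  0.18208395 -1.82146067]
```

View pics/j.png

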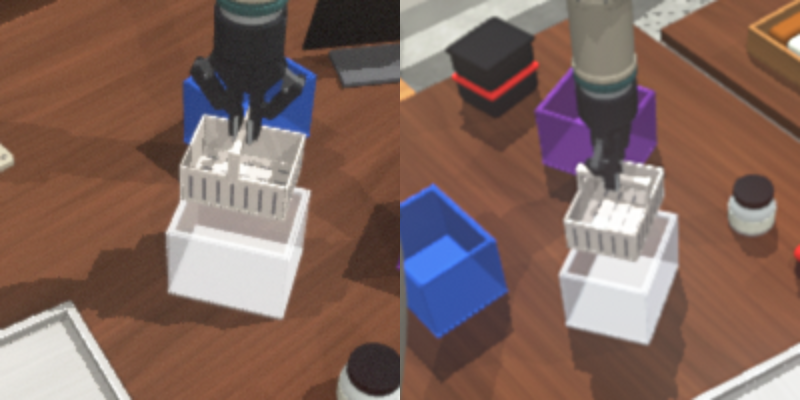

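The basket is out and hanging level, and the tub is unmoved. That was my tenth picture, so the rest goes by numbers. Carrying it to the near end of the tray.

>>> drive_tool(
  commands=[
    [-1,-0.03,-0.017,0,0.01],
    [-1,-0.1,-0.056,0,0.04],
    [-1,-0.18,-0.1,0,0.08],
    [-1,-0.28,-0.157,0,0.12],
    [-1,-0.38,-0.213,0,0.16],
    [-1,-0.48,-0.27,0,0.2],
    [-1,-0.58,-0.326,0,0.22],
    [-1,-0.66,-0.37,0,0.235],
    [-1,-0.71,-0.4,0,0.239],
    [-1,-0.74,-0.415,0,0.239],
  ],
)

```text
time: 15.85
position: [0.5139, -0.1231, 0.2396]
orientation: [0.0, 0.768, 0.64, -0.001]
contact_force: [-0.2, -0.0, -2.0]
gripper_width: 0.102
grasp_force: 58.6
```

>>> drive_tool(
  commands=[
    [-1,0,0,0,0],
    [-1,0,0,0,0],
    [-1,0,0,0,0],
  ],
)

```text
time: 16.15
position: [0.5151, -0.1174, 0.2398]
orientation: [-0.001, 0.766, 0.643, 0.0]
contact_force: [0.4, 0.2, -1.8]
gripper_width: 0.099
grasp_force: 58.6
```

```bash
python3 go.py .09; python3 - <<'E'
from h import *
print(get_state()['contact_force'])
E
```

```text
[ 0.51511335 -0.11735508  0.23977707] [-0.0051 -0.     -0.    ] 0.09929236785646359
yaw -9.90583292032574 spin 0.001078705998190335 [-8.0e-04  1.3e-03 -1.0e+00]
[ 0.42880316  0.21799105 -1.82920957]
```

>>> drive_tool(
  commands=[
    [-1,-0.005,0,0.04,0],
    [-1,-0.005,0,0.12,0],
    [-1,-0.005,0,0.2,0],
    [-1,-0.005,0,0.28,0],
    [-1,-0.005,0,0.33,0],
    [-1,-0.005,0,0.365,0],
    [-1,-0.005,0,0.38,0],
    [-1,-0.005,0,0.388,0],
    [-1,-0.005,0,0.392,0],
    [-1,-0.005,0,0.394,0],
  ],
)

```text
time: 17.15
position: [0.5153, -0.1211, 0.0831]
orientation: [0.0, 0.766, 0.643, 0.0]
contact_force: [-1.3, -0.5, -2.6]
gripper_width: 0.098
grasp_force: 58.6
```

>>> drive_tool(
  commands=[
    [-1,0,0,0.002,0],
    [-1,0,0,0.004,0],
    [-1,0,0,0.006,0],
    [-1,0,0,0.006,0],
  ],
)

```text
time: 17.55
position: [0.515, -0.1213, 0.0809]
orientation: [0.0, 0.766, 0.642, 0.0]
contact_force: [-0.9, 1.1, 5.7]
gripper_width: 0.105
grasp_force: 59.6
```

>>> drive_tool(
  commands=[
    [-0.6,0,0,0,0],
    [-0.3,0,0,0,0],
    [0,0,0,0,0],
    [0.2,0,0,0,0],
    [0.2,0,0,-0.04,0],
    [0.2,0,0,-0.12,0],
    [0.2,0,0,-0.22,0],
    [0.2,0,0,-0.34,0],
    [0.2,0,0,-0.4,0],
    [0.2,0,0,-0.4,0],
  ],
)

```text
time: 18.55
position: [0.5171, -0.1221, 0.2438]
orientation: [0.003, 0.766, 0.642, 0.003]
contact_force: [-0.1, -1.0, 0.6]
gripper_width: 0.604
grasp_force: 0.0
```

```bash
python3 - <<'E'
from h import *
s=get_state(); print(s['position'],s['contact_force'],s['gripper_width'])
# tub check: bystanders & tub, difference against first picture; basket handle & lid from wrist/side
a0=cv2.imread('pics/a.png').astype(int); a=snap('scene'); d=(abs(a['pixels'][:,:,::-1].astype(int)-a0).max(2)>45)
for n,(x0,x1,y0,y1) in dict(jar_s=(388,424,242,282),bento=(322,394,280,350),jar_t=(262,302,338,388),tubbase=(304,372,196,226)).items(): print(n,d[y0:y1,x0:x1].mean())
# lid and basket tilt: corners of lid top at z .025 from scene and side
for n in ('scene','side'):
  v=snap(n); m=(v['pixels'].min(2)>243).astype(np.uint8); c,_=cv2.findContours(m,0,1); 
  for k in c:
    if cv2.contourArea(k)>250:
      P=np.array([ray(v,*p,.025)[:2] for p in k[:,0]])*1000; r=cv2.minAreaRect(P.astype(np.float32)); print(n,np.round(r[0]),np.round(r[1]),round(r[2],1))
w=snap('wrist')
m=(w['pixels'].min(2)>225).astype(np.uint8)
y=np.array([.175,.985]);x=np.array([.985,-.175]);c=np.array([.515,-.1212])
for pt,z in ((c-.035*y,.102),(c+.035*y,.102),(c-.05*y-.065*x,.064),(c-.05*y+.065*x,.064)): print(proj(w,np.r_[pt,z]).round())
E
```

```text
[ 0.51711476 -0.12213016  0.24375558] [-0.10767116 -0.95853188  0.59614152] 0.6042317159158545
jar_s 0.0
bento 0.0
jar_t 0.0
tubbase 0.47401960784313724
scene [1189.  349.] [ 34. 102.] 89.7
scene [1167.  457.] [33. 57.] 90.0
scene [ 482. -301.] [135. 166.] 79.9
side [ 482. -303.] [137. 167.] 80.0
side [1193. -505.] [160.  40.] 0.1
side [1193. -398.] [ 40. 160.] 89.8
[316. 216.]
[316. 134.]
[249. 215.]
[383. 215.]
```

```bash
python3 - <<'E'
from h import *
w=snap('wrist'); g=w['pixels'].min(2).astype(int)
for v in (140,155,170,185,200): 
  e=np.diff(g[v,295:340]); print(v,g[v,300:334:2].tolist())
# tub rim: bright edges vs frame expected corners
for n in ('scene','side'):
  v=snap(n); f='pics/a.png' if n=='scene' else 'pics/b.png'; im=v['pixels']; hsv=cv2.cvtColor(im,cv2.COLOR_RGB2HSV)
  m=((hsv[...,1]<75)&(hsv[...,2]>90)).astype(np.uint8); l=cv2.connectedComponents(m)[1]
  q=proj(v,[.4935,.2178,.01]).round().astype(int); i=l[q[1],q[0]]; ks=max(cv2.findContours((l==i).astype(np.uint8),0,1)[0],key=cv2.contourArea); h=cv2.approxPolyDP(cv2.convexHull(ks),3,True)[:,0]
  x=np.array([.84,.543]); y=np.array([-.543,.84])
  print(n,q,i,h.tolist(),[proj(v,np.r_[np.array([.4935,.2178])+a*x*.08+b*y*.065,z]).round().tolist() for a,b in((1,1),(1,-1),(-1,-1),(-1,1)) for z in(0,.12)])
E
```

```text
140 [182, 181, 181, 183, 180, 144, 205, 240, 244, 244, 240, 192, 141, 130, 130, 128, 127]
155 [180, 179, 180, 181, 225, 230, 203, 240, 243, 245, 239, 205, 228, 219, 220, 221, 219]
170 [183, 183, 182, 244, 245, 230, 205, 240, 243, 243, 239, 194, 219, 218, 220, 220, 220]
185 [116, 126, 131, 221, 219, 188, 202, 241, 243, 245, 238, 193, 220, 220, 221, 219, 200]
200 [90, 88, 89, 88, 136, 138, 204, 241, 243, 244, 238, 168, 149, 150, 150, 149, 151]
scene [338 203] 56 [[317, 153], [347, 156], [375, 166], [361, 229], [303, 215], [302, 186]] [[371.0, 195.0], [375.0, 165.0], [361.0, 230.0], [365.0, 201.0], [304.0, 217.0], [302.0, 187.0], [317.0, 183.0], [317.0, 153.0]]
side [291 215] 29 [[277, 168], [318, 177], [319, 203], [304, 242], [262, 232], [259, 205]] [[280.0, 193.0], [277.0, 167.0], [319.0, 202.0], [319.0, 176.0], [304.0, 242.0], [303.0, 217.0], [263.0, 232.0], [258.0, 207.0]]
```

The handle bar is straight and within 1 px of where it should be if the basket stands upright. The tub's corners are within 2 px of their predicted positions, the lid lies flat, and the bystanders are unchanged. Handing in.

```bash
python3 -c "
from station import job
print(job.close_job())"
```

```text
the job is handed in; nothing more can be done
None
```

The job is handed in (no verdict came back): by camera measurement the lid and the drain basket stand upright and flat, side by side in the wash tray, and the tub, jars and lunch box are where they were.

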